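Check the end float of a brush-drive shaft behind its swing cover

ROBOT

A 6-joint arm with a two-finger parallel gripper is mounted at the origin on a cart in front of the work surface, level with it; the furniture and walls round the work are solid. World frame = base frame: x ahead of the robot, y to its left, z up, the work surface at z = 0. Lengths are in m, angles in rad, forces in N, time in s.
With the tool pointing down it reaches from about 0.3 to 0.875 m from the base axis. Payload 6.4 kg.
Tool frame: the origin (TCP) lies midway between the tips of the shut fingers; the grasp point (between the pads) lies 19 mm behind it (grasp_offset is the distance from the TCP to the grasp point, in m); z points along the fingers, y is the line along which they close (so a half turn about z gives the same grasp; the last joint's range is limited). The gripper opens to 85 mm and grips with 20 to 120 N. Pads are 22 mm wide; open, the fingers measure 114 mm over their backs; the gripper's body (76 mm by 85 mm) begins 54 mm behind the grasp point. The pads swing forward as they close: fully open they stand 13 mm farther back than shut.
Start: joints at [-1.387, 0.181, 1.607, -0, 1.354, -0.206], TCP at [0.219, -0.532, 0.231] pointing down, gripper open.
Joint ranges: [-2.99, 2.99], [-0.89, 2.07], [0.3, 2.58], [-1.14, 4.28], [0, 2.63], [-3.12, 3.12]. Speed limits (rad/s): [2.57, 2.57, 3.01, 3.14, 3.14, 3.14].

INTERFACE

Orientations are given as a unit quaternion [w, x, y, z].
In Python, from bench import * gives the robot as it stands. The module is installed in compiled form; this text tells all that it offers.
- The arm moves only by the tool servo_tool, never from a script. Its argument "commands" is text: rows parted by semicolons, each of 7 numbers parted by spaces: the turn, a rotation vector about the tool's x, y, z in rad, then the shift along the tool's x, y, z in mm, then the opening, from 0 (shut) to 1 (fully open). In form: wx wy wz dx dy dz claw; .... A call has 1 to 5 rows; each row shifts and turns the commanded pose from where the row before left it, along the tool's axes as they then stand; what a row does not reach is not made up. A row lasts 1/8 s, in which the tool goes at most 62.5 mm and 10.7 degrees, less where a joint would pass 70% of its speed; a pose out of reach is approached as far as the arm can. A call with a gripper value outside its range is refused whole. The fingers move at their own pace and stop on an object; the grip force is fixed at half the most. Time passes only in rows, so rows that do not move let the fingers close. It gives the time, the measured TCP pose, the force, the opening and the grip force at its end, in the units of the state.
- get_obs(): the state, without advancing time (a new reading comes with each control period).
- camera(name): name is "side" or "top"; returns the picture (400x640x3 uint8, blue, green, red); there is no depth.
- calibration(name): a dict with "fx", "fy", "cx", "cy" (pixels), "k1" (the pictures are not rectified: a ray, as slopes to the right and down, at radius r is drawn at 1 + k1 r^2 times it, then the intrinsics apply), "R" (3x3) and "t" (3): a world point X has camera coordinates R X + t. Camera axes: x right, y down, z forward; pixel columns grow to the right and rows downward; lengths in m; the calibration is good to about 2 mm. A picture is of the moment at which its call begins. calibration takes no time and is no camera call.
- hand_in(): hands the job in; it is judged then, once.
The state is a dict: "time_s": time; "q": joint angles; "dq": joint speeds; "joint_efforts": joint torques, N m; "eef_pos": TCP position; "eef_rot": TCP orientation; "wrist_force": force on the tool from outside, world axes, zero at the start; "torque": the same for the moment, N m; "opening": opening from 0.0 (shut) to 1.0 (fully open); "grasp_force": force on a finger pad.
Only numpy, scipy, OpenCV 4.12 (cv2) and the standard library are available. Lean on these libraries where they do the work, as an engineer would, in place of code of your own. Each camera call takes 0.05 s, during which the arm holds its last target. There are 200 camera calls.

TASK

Check the end float of the brush-drive gearbox standing in the repair cradle: swing the dust cover on its pin fully aside to its open stop so that the port is clear, pull the flat-ended shaft straight out along its axis until it stops, then push it fully home again. Finally swing the cover back to its closed stop over the port and let go, leaving the loose things around undisturbed.

Things in the scene. Friction and masses are not known exactly. Their poses are not given: they have to be found in the camera images.
- gear_unit: Gearbox in a dark steel cradle, immovable on the bench (yaw varies): base 150 x 152 mm, two cheeks, between them a round aluminium housing, flange 116 mm, its port face 30 degrees from level. Origin on the bench under the base's middle; z up; face normal = shaft axis = (-0.5, 0, 0.866), up the slope = (0.866, 0, 0.5), y left as one looks along x. At zero yaw the face leans to the robot.
- port (a point): Centre of the port's mouth, in the plane of its rim, 10 mm to -x and 125 mm above the origin of gear_unit. The port is a round well, 78 mm inside diameter, 38 mm deep along the face normal, with a raised steel rim 90 mm across; the shaft stands in its middle. Axes as gear_unit.
- pivot_pin (a point): The single pin of the dust cover, level with the top of the cover plate (3 mm above the rim plane), 60 mm up the slope from the port's centre. The pin's axis is the face normal. Axes as gear_unit.
- dust_cover (a joint): Angle, rad: 0 closed, 1.8 fully open (a stop at each). Closed it points down the slope from the pin; opening swings it in the plane of the face towards +y of gear_unit; port wholly clear from about 1.55. Flat round steel plate, 90 mm across, 3 mm thick, lying on the rim; a friction washer holds it at any angle (about 1 N at the knob). May start up to 0.3 ajar.
- cover_knob (a point): Top centre of the black round finger knob on the dust cover: 16 mm diameter, 24 mm tall above the plate, standing along the face normal, 72 mm from the pin. The z axis of this point is the face normal; its -x axis points from pin to knob.
- shaft (a joint): Position of the output shaft along its axis, m: 0 fully home (inner stop), 0.014 fully pulled out (outer stop). Starts between the two. It slides with about 4 N of friction, stays where it is left and does not turn.
- tang_top (a point): Top centre of the flat steel tang that ends the shaft: 12 mm thick along the slope, 26 mm wide along y of gear_unit, 26 mm tall; grasp across the 12 mm, the tool in line with the shaft, fingers only part open to fit the well. With the shaft home this point is 6 mm below the rim plane, 32 mm above the well's floor. Its z axis is the outward shaft axis, its x axis points up the slope.
- multimeter: Bystander: yellow and black multimeter lying on the bench, 130 x 66 x 39 mm; leave it where it lies. Origin under its middle.
- screw_dish: Bystander: round steel dish with screws, 66 mm across and 15 mm high; leave it alone. Origin under its middle.
- drive_wheel: Bystander: dark ribbed robot wheel lying flat, 68 mm across and 26 mm high; leave it alone. Origin under its middle.
- side_cutters: Bystander: side cutters with red handles lying flat, 52 x 128 x 12 mm; leave them alone. Origin under their middle.

How it is judged:
On the way, in this order (a step that is already met when the one before it is completed fails the run):
1. the dust cover is swung aside, clear of the port (1.6 rad or more) (value of joint dust_cover above 1.6 rad), for 0.1 s.
2. with the port clear, the shaft is pulled out to its outer stop (within 1.5 mm) (value of joint shaft above 0.0125 m and value of joint dust_cover above 1.5 rad), for 0.2 s.
3. with the port still clear, the shaft is pushed back home to its inner stop (within 1.5 mm) (value of joint shaft below 0.0015 m and value of joint dust_cover above 1.5 rad), for 0.2 s.
At the end, for the whole second after the job is handed in: The dust cover is closed, hiding the whole port (within 0.1 rad of its closed stop) and at rest, and the shaft is home (within 2.5 mm of its inner stop) (value of joint dust_cover below 0.1 rad and value of joint shaft below 0.0025 m and velocity of joint dust_cover between -0.05 and 0.05 rad/s); the robot touches nothing.
It fails at once if the multimeter, the screw dish, the drive wheel or the side cutters are moved by more than 15 mm (distance of any of multimeter, screw_dish, drive_wheel, side_cutters from where it was at the start of the episode above 0.015 m).
It also fails if it takes over 51 s, if anything falls off the work surface, if the arm or the gripper's body presses on something with over 40 N, if the wrist force passes 120 N, or if a joint passes its speed limit or range.

## Working session

There is one attempt and no reset: what is moved stays moved. The work goes in short steps, Python scripts to look and compute and a tool call to move; the robot and the scene stay as the last step left them, time stands still between calls to the robot, and variables do not carry over. Pictures are saved under pics/ and viewed, at most 10 in all, crops included, and the job is handed in when it is done.

Besides the shell and the picture viewer there is one more tool, called after ">>>" in YAML: its name, and indented under it one key for each argument. servo_tool: Moves the arm, as the interface text tells. Its arguments: {"type":"object","properties":{"commands":{"type":"string"}},"required":["commands"]}

```bash
mkdir -p pics
python3 - <<'E'
from bench import *
import cv2
for n in("side","top"):
    cv2.imwrite(f"pics/{n}0.png",camera(n)); print(n,calibration(n))
print(get_obs())
E
```

```text
side {'fx': 511.63814439105613, 'fy': 511.63814439105613, 'cx': 316.2712549754138, 'cy': 202.03885675671924, 'k1': 0.05348001158634029, 'R': array([[-0.95952129, -0.28146355,  0.0098574 ],
       [-0.17681403,  0.57478497, -0.79897374],
       [ 0.2192161 , -0.76837524, -0.60128512]]), 't': array([0.52502496, 0.1714645 , 1.11084924])}
top {'fx': 463.9613368244556, 'fy': 463.9613368244556, 'cx': 322.14789965277794, 'cy': 199.96463998090326, 'k1': -0.032986803808598954, 'R': array([[ 0.01792347, -0.99977106,  0.01168653],
       [-0.98867906, -0.01946372, -0.14877793],
       [ 0.14897133, -0.00888761, -0.98880157]]), 't': array([-0.01447214,  0.5283807 ,  1.07066056])}
{'time_s': 0.1, 'q': array([-1.38730146e+00,  1.81509116e-01,  1.60791684e+00, -7.10344285e-06,
        1.35377939e+00, -2.06266790e-01]), 'dq': array([-0.00138465, -0.00134362, -0.00201187,  0.00018692, -0.00077587,
       -0.00252385]), 'joint_efforts': array([ 6.68867360e-04, -4.45878017e+01, -3.52236021e+01, -2.74971662e-04,
        4.18320749e-03, -6.30895101e-06]), 'eef_pos': array([ 0.21842048, -0.53136134,  0.23044614]), 'eef_rot': array([-8.06336253e-04,  9.81070286e-01,  1.93650313e-01,  5.71328890e-06]), 'wrist_force': array([-0.53278712, -0.67415148, -0.43850645]), 'torque': array([ 0.08029733,  0.00309558, -0.02371146]), 'grasp_force': 0.0, 'opening': 0.9959030713254559}
```

View pics/side0.png

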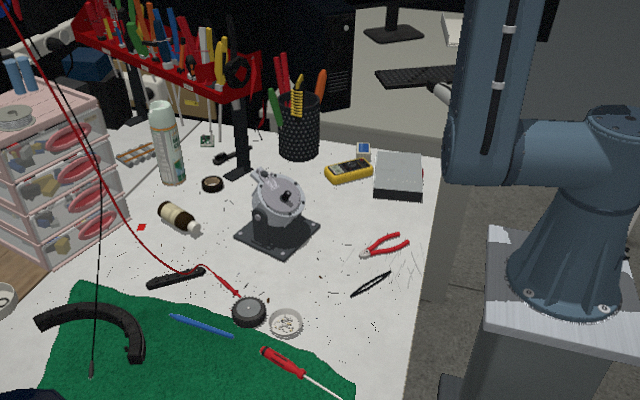

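View pics/top0.png

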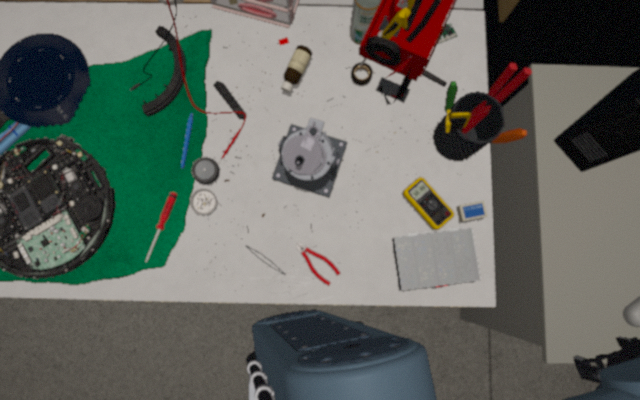

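The gear unit is near (311,158) in top and (277,205) in side. The bystanders lie clear of it. I'll enlarge both views.

```bash
cat > h.py <<'E'
from bench import *
import cv2, numpy as np
from scipy.spatial.transform import Rotation as Ro
def ray(n,u,v):
    c=calibration(n);d=np.array([(u-c["cx"])/c["fx"],(v-c["cy"])/c["fy"]])
    p=d.copy()
    for _ in range(20): p=d/(1+c["k1"]*(p@p))
    R=c["R"];o=-R.T@c["t"];w=R.T@np.r_[p,1];return o,w/np.linalg.norm(w)
def onz(n,u,v,z):
    o,w=ray(n,u,v);return o+w*(z-o[2])/w[2]
def tri(a,b):
    A=0;B=0;L=[]
    for n,p in(("side",a),("top",b)):
        o,w=ray(n,*p);P=np.eye(3)-np.outer(w,w);A=A+P;B=B+P@o;L.append((o,P))
    X=np.linalg.solve(A,B);return X,[np.linalg.norm(P@(X-o)) for o,P in L]
def proj(n,X):
    c=calibration(n);q=c["R"]@np.asarray(X)+c["t"];p=q[:2]/q[2];p=p*(1+c["k1"]*(p@p))
    return np.array([c["fx"]*p[0]+c["cx"],c["fy"]*p[1]+c["cy"]])
E
python3 - <<'E'
import cv2,numpy as np
a=cv2.imread("pics/side0.png")[155:265,225:330];b=cv2.imread("pics/top0.png")[110:205,262:357]
f=lambda i:cv2.resize(i,(400,int(400*i.shape[0]/i.shape[1])),interpolation=cv2.INTER_CUBIC)
a,b=f(a),f(b);b=cv2.copyMakeBorder(b,0,a.shape[0]-b.shape[0],0,0,0)
cv2.imwrite("pics/z0.png",np.clip(np.hstack([a,b])*1.3,0,255))
E
```

```text
[ WARN:0@0.030] global loadsave.cpp:1063 imwrite_ Unsupported depth image for selected encoder is fallbacked to CV_8U.
```

View pics/z0.png

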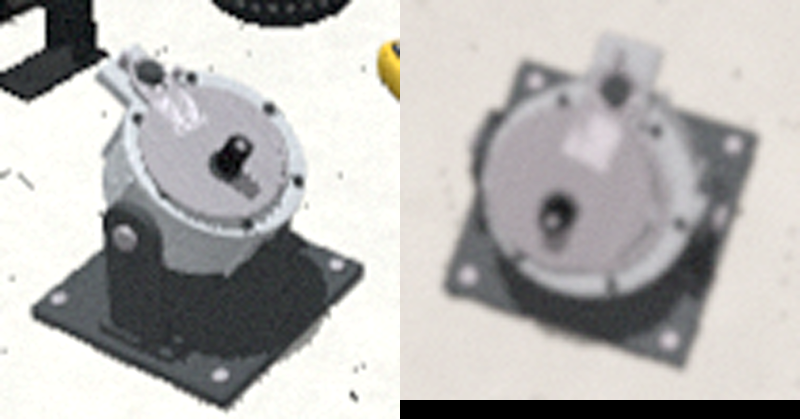

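The zoom shows four base bolts in top and three in side, the pin at side-crop (150,70) and top-crop (215,90), and the knob at side-crop (240,146) and top-crop (155,216). The cover is slightly ajar. I'll compute poses from these.

Run:
```python
from h import *
np.set_printoptions(precision=4,suppress=True)
S=lambda x,y:((x+.5)/3.81+225-.5,(y+.5)/3.81+155-.5)
T=lambda x,y:((x+.5)/4.21+262-.5,(y+.5)/4.21+110-.5)
tb=[T(136,80),T(333,145),T(270,340),T(68,274)]
B=np.array([onz("top",*p,.012) for p in tb]);print(B,B.mean(0))
for s,t in(((57,298),0),((337,264),2),((220,374),3)):
    pass
for s in((57,298),(337,264),(220,374)): print("side bolt",onz("side",*S(*s),.012))
e=(B[0]+B[1]-B[2]-B[3])[:2];f=(B[0]+B[3]-B[1]-B[2])[:2];print("yaw",np.arctan2(e[1],e[0]),np.arctan2(-f[0],f[1]))
pin=tri(S(150,70),T(215,90));kn=tri(S(240,146),T(155,216));print(pin,kn)
for yaw in(np.arctan2(e[1],e[0]),):
    Rz=Ro.from_euler("z",yaw).as_matrix();O=np.r_[B.mean(0)[:2],0]
    n=np.array([-.5,0,.866]);u=np.array([.866,0,.5])
    port=np.array([-.01,0,.125]);P=port+.06*u+.003*n
    for nm,m in(("pin",pin[0]),("knob",kn[0])):
        l=Rz.T@(m-O)-P; print(nm,"rel pin: u",l@u,"y",l[1],"n",l@n)
```

```text
[[ 0.7125  0.0694  0.012 ]
 [ 0.675  -0.0487  0.012 ]
 [ 0.5567 -0.0132  0.012 ]
 [ 0.5937  0.106   0.012 ]] [0.6345 0.0284 0.012 ]
side bolt [0.7169 0.0655 0.012 ]
side bolt [ 0.5603 -0.017   0.012 ]
side bolt [0.5973 0.1016 0.012 ]
yaw -0.2953417539896476 -0.30405022158598366
(array([0.6629, 0.0202, 0.1629]), [np.float64(0.0016420652245557675), np.float64(0.0016420652245558633)]) (array([0.5989, 0.05  , 0.1428]), [np.float64(0.0002690879315332947), np.float64(0.0002690879315332963)])
pin rel pin: u -0.006805706242668939 y 0.0004181754929029039 n 0.010075333382485837
knob rel pin: u -0.0773685747190018 y 0.010379681220328636 n 0.027607456318161097
```

```bash
cat >> h.py <<'E'
np.set_printoptions(precision=4,suppress=True)
def face(yaw,O):
    Rz=Ro.from_euler("z",yaw).as_matrix();O=np.r_[O,0]
    n=Rz@[-.5,0,.8660254];u=Rz@[.8660254,0,.5];y=Rz@[0,1,0]
    port=O+Rz@[-.01,0,.125];pin=port+.06*u+.003*n
    return n,u,y,port,pin
def toolR(n,u,th):   # th: turn about tool z from tool x = u
    z=-n;R=np.c_[u,np.cross(z,u),z];return R@Ro.from_euler("z",th).as_matrix()
def delta(p,R,o=None):
    o=o or get_obs();q=o["eef_rot"];C=Ro.from_quat([q[1],q[2],q[3],q[0]]).as_matrix()
    print("turn",Ro.from_matrix(C.T@R).as_rotvec(),"shift now",C.T@(p-o["eef_pos"])*1e3,"shift after turn",R.T@(p-o["eef_pos"])*1e3)
E
python3 - <<'E'
from h import *
n,u,y,port,pin=face(-.3,[.633,.028])
k=np.array([.599,.05,.143]);delta(k+.06*n,toolR(n,u,.14));print(n,k+.06*n)
E
```

```text
turn [-0.1478  0.5188  0.8099] shift now [ 549.7817 -412.184    36.3137] shift after turn [  27.968  -678.4049  111.6193]
[-0.4777  0.1478  0.866 ] [0.5703 0.0589 0.195 ]
```

>>> servo_tool:
  commands: "0 0 0 37 -27 -5 0.9; 0 0 0 37 -27 -5 0.9; 0 0 0 37 -28 0 0.9; 0 0 0 37 -28 0 0.9; 0 0 0 37 -28 0 0.9"

```text
time_s: 0.72
eef_pos: [0.3376, -0.3324, 0.241]
eef_rot: [-0.0, 0.981, 0.194, -0.0]
wrist_force: [1.1, -0.3, -0.6]
opening: 0.902
grasp_force: 0.0
```

>>> servo_tool:
  commands: "0 0 0 37 -27 0 0.7; 0 0 0 37 -27 0 0.7; 0 0 0 37 -28 0 0.7; 0 0 0 37 -28 0 0.7; 0 0 0 37 -28 0 0.7"

```text
time_s: 1.35
eef_pos: [0.4563, -0.1345, 0.2411]
eef_rot: [-0.0, 0.981, 0.194, -0.0]
wrist_force: [-0.1, -0.8, 0.7]
opening: 0.703
grasp_force: 0.0
```

>>> servo_tool:
  commands: "-0.018 0.065 0.101 36 -27 0 0.6; -0.018 0.065 0.101 36 -27 0 0.6; -0.018 0.065 0.101 36 -20 0 0.6; -0.018 0.065 0.101 30 -20 0 0.6; -0.018 0.065 0.101 20 -10 0 0.6"

```text
time_s: 1.98
eef_pos: [0.5848, -0.0012, 0.258]
eef_rot: [0.012, 0.984, -0.06, 0.166]
wrist_force: [-0.3, -0.2, 0.4]
opening: 0.599
grasp_force: 0.0
```

>>> servo_tool:
  commands: "-0.018 0.065 0.101 0 0 0 0.6; -0.018 0.065 0.101 0 0 0 0.6; -0.018 0.065 0.101 0 0 0 0.6; 0 0 0 0 0 0 0.6"

```text
time_s: 2.48
eef_pos: [0.5829, -0.0018, 0.257]
eef_rot: [0.019, 0.943, -0.209, 0.257]
wrist_force: [0.0, -0.1, -0.8]
opening: 0.6
grasp_force: 0.0
```

Run:
```python
from h import *
n,u,y,port,pin=face(-.3,[.633,.028])
k=np.array([.599,.05,.143]);o=get_obs();print(o);delta(k+.06*n,toolR(n,u,.14),o)
```

```text
{'time_s': 2.475, 'q': array([-0.1733, -0.1349,  1.9644, -0.0838,  0.7948,  1.8759]), 'dq': array([-0.0162,  0.0127, -0.0414,  0.0242,  0.0264, -0.072 ]), 'joint_efforts': array([  0.3305, -30.3152, -36.3502,  -0.5493,  -2.6939,   0.9085]), 'eef_pos': array([ 0.5829, -0.0018,  0.257 ]), 'eef_rot': array([ 0.0195,  0.9433, -0.2087,  0.2574]), 'wrist_force': array([ 0.0302, -0.0907, -0.8421]), 'torque': array([ 0.0087,  0.2664, -0.0035]), 'grasp_force': 0.0, 'opening': 0.5997641200851586}
turn [-0.0031  0.0019  0.0036] shift now [-63.7003 -45.8496  39.0058] shift after turn [-63.9381 -45.7402  38.7444]
```

>>> servo_tool:
  commands: "0 0 -0.1745 0 0 0 0.6; 0 0 -0.1745 0 0 0 0.6; 0 0 -0.1745 0 0 0 0.6; 0 0 -0.1745 0 0 0 0.6; 0 0 -0.1745 0 0 0 0.6"

```text
time_s: 3.1
eef_pos: [0.5844, -0.0029, 0.2583]
eef_rot: [0.127, 0.942, 0.212, 0.225]
wrist_force: [-0.3, 0.0, 0.2]
opening: 0.599
grasp_force: 0.0
```

>>> servo_tool:
  commands: "0 0 -0.1745 0 0 0 0.6; 0 0 -0.1745 0 0 0 0.6; 0 0 -0.1745 0 0 0 0.6; 0 0 -0.1745 0 0 0 0.6; 0 0 -0.1745 0 0 0 0.6"

```text
time_s: 3.72
eef_pos: [0.5844, -0.0029, 0.2583]
eef_rot: [0.211, 0.765, 0.59, 0.15]
wrist_force: [-0.1, 0.7, -0.9]
opening: 0.599
grasp_force: 0.0
```

>>> servo_tool:
  commands: "0 0 -0.1745 0 0 0 0.6; 0 0 -0.1745 0 0 0 0.6; 0 0 -0.1745 0 0 0 0.6; 0 0 -0.1745 0 0 0 0.6; 0 0 -0.1745 0 0 0 0.6"

```text
time_s: 4.35
eef_pos: [0.5844, -0.0029, 0.2583]
eef_rot: [0.254, 0.443, 0.858, 0.047]
wrist_force: [0.5, -0.6, -0.5]
opening: 0.603
grasp_force: 0.0
```

>>> servo_tool:
  commands: "0 0 -0.1745 0 0 0 0.6; 0 0 -0.1745 0 0 0 0.6; 0 0 -0.1745 0 0 0 0.6; 0 0 0 32 23 15 0.6; 0 0 0 32 23 15 0.6"

```text
time_s: 4.97
eef_pos: [0.5678, 0.0596, 0.2038]
eef_rot: [0.259, 0.21, 0.943, -0.02]
wrist_force: [0.2, -0.4, 0.2]
opening: 0.599
grasp_force: 0.0
```

>>> servo_tool:
  commands: "0 0 0 0 0 0 0.6"

```text
time_s: 5.1
eef_pos: [0.5654, 0.0611, 0.2008]
eef_rot: [0.255, 0.208, 0.944, -0.02]
wrist_force: [-0.6, 0.5, 0.3]
opening: 0.601
grasp_force: 0.0
```

Run:
```python
from h import *
n,u,y,port,pin=face(-.3,[.633,.028])
k=np.array([.599,.05,.143]);o=get_obs();print(o["q"],o["eef_pos"]);delta(k+.06*n,toolR(n,u,.14-np.pi),o)
L=[]
for s in("side","top"):
    i=camera(s);c=proj(s,k+.03*n).astype(int);c[1]=max(c[1],60)
    print(s,c,proj(s,o["eef_pos"]));L.append(cv2.resize(i[c[1]-60:c[1]+60,c[0]-50:c[0]+50],(400,480),interpolation=cv2.INTER_CUBIC))
cv2.imwrite("pics/z1.png",cv2.convertScaleAbs(np.hstack(L),alpha=1.2))
```

```text
[-0.0265 -0.0765  2.0323 -0.2064  0.6935 -1.0379] [0.5654 0.0611 0.2008]
turn [ 0.0021 -0.0058  0.0057] shift now [-1.8542 -0.4036  7.7313] shift after turn [-1.8118 -0.3768  7.7427]
side [293 185] [300.6003 176.2197]
top [295 164] [291.56  170.039]
```

View pics/z1.png

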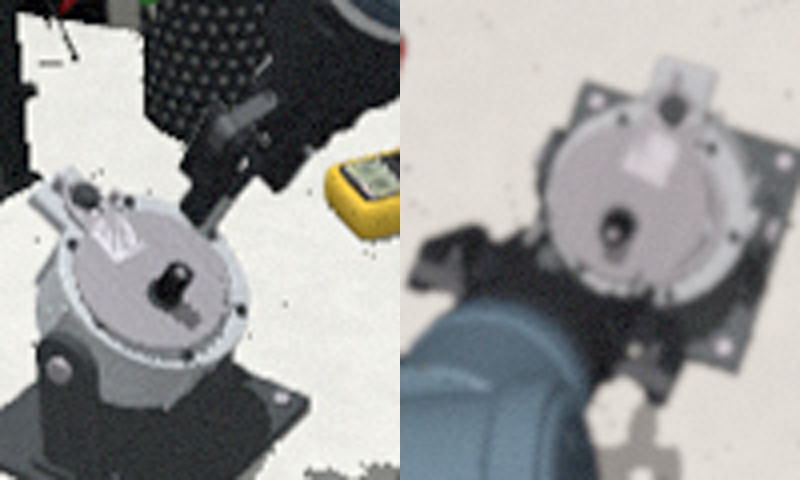

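Fingers are lined up with the knob, whose top is at side (288.5,192.5) and top (298.8,161), matching the first measurement. Descending now.

>>> servo_tool:
  commands: "0 -0.005 0.005 -2 0 20 0.6; 0 0 0 0 0 20 0.6; 0 0 0 0 0 20 0.6; 0 0 0 0 0 15 0.6; 0 0 0 0 0 9 0.6"

```text
time_s: 5.82
eef_pos: [0.6103, 0.0456, 0.1323]
eef_rot: [0.261, 0.213, 0.941, -0.019]
wrist_force: [-0.5, -0.1, 0.2]
opening: 0.596
grasp_force: 0.0
```

>>> servo_tool:
  commands: "0 0 0 0 0 0 0.6; 0 0 0 0 0 0 0.1; 0 0 0 0 0 0 0.1; 0 0 0 0 0 0 0.1; 0 0 0 0 0 0 0.1"

```text
time_s: 6.45
eef_pos: [0.6096, 0.0468, 0.1331]
eef_rot: [0.261, 0.212, 0.941, -0.019]
wrist_force: [-4.8, 1.1, 6.5]
opening: 0.16
grasp_force: 58.6
```

Run:
```python
from h import *
n,u,y,port,pin=face(-.3,[.633,.028])
k=np.array([.599,.05,.143]);o=get_obs();print(o["eef_pos"],o["opening"],o["grasp_force"]);delta(k-.02*n,toolR(n,u,.14-np.pi),o)
L=[]
for s in("side","top"):
    i=camera(s);c=proj(s,k).astype(int)
    L.append(cv2.resize(i[c[1]-50:c[1]+50,c[0]-40:c[0]+40],(400,500),interpolation=cv2.INTER_CUBIC))
cv2.imwrite("pics/z2.png",cv2.convertScaleAbs(np.hstack(L),alpha=1.4))
```

```text
[0.6096 0.0468 0.1331] 0.16001816296736876 58.570754923372306
turn [ 0.0035  0.0064 -0.0039] shift now [ 4.6087 -0.7146  5.8294] shift after turn [ 4.5738 -0.6763  5.8614]
```

View pics/z2.png

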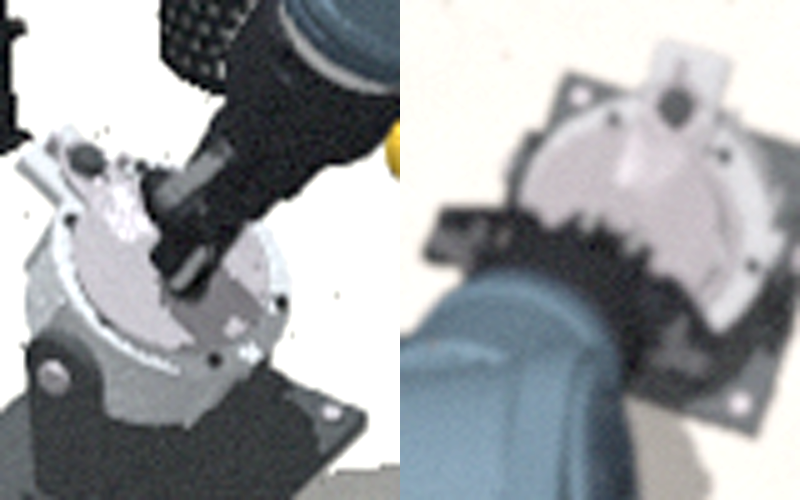

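Knob is gripped, at 0.16 opening and 59 N. Now the first part of the arc.

>>> servo_tool:
  commands: "0 0 0.08 -0.2 5.4 0 0.1; 0 0 0.08 -0.2 5.4 0 0.1; 0 0 0.08 -0.2 5.4 0 0.1; 0 0 0.08 -0.2 5.4 0 0.1; 0 0 0.08 -0.2 5.4 0 0.1"

```text
time_s: 7.18
eef_pos: [0.6249, 0.0682, 0.1379]
eef_rot: [0.26, 0.396, 0.88, 0.033]
wrist_force: [-2.2, -3.6, 4.4]
opening: 0.157
grasp_force: 58.5
```

```bash
cat >> h.py <<'E'
def arc(rc=.0674,k=np.array([.599,.05,.143])):
    n,u,y,port,pin=face(-.3,[.633,.028]);o=get_obs();th=.14
    P=k+.072*(np.cos(th)*u-np.sin(th)*y)
    l=o["eef_pos"]-P;q=o["eef_rot"];C=Ro.from_quat([q[1],q[2],q[3],q[0]]).as_matrix()
    R0=toolR(n,u,-np.pi);tt=Ro.from_matrix(R0.T@C).as_rotvec()
    print("arc angle",np.arctan2(l@y,-l@u),"r",np.hypot(l@y,l@u),"n",l@n,"tool turn",tt,o["wrist_force"],"F u,y,n",o["wrist_force"]@np.c_[u,y,n],o["opening"],o["grasp_force"],"q6",o["q"][5])
E
python3 -c "
from h import *;arc()"
```

```text
arc angle 0.5504359863289342 r 0.06699589522151517 n -0.014068210355861865 tool turn [-0.0039 -0.0067  0.5467] [-2.2487 -3.5887  4.3669] F u,y,n [ 1.2415 -4.0929  4.3257] 0.15659647826702294 58.465457141865045 q6 -0.5249661006363198
```

>>> servo_tool:
  commands: "0 0 0.08 -0.2 5.4 0 0.1; 0 0 0.08 -0.2 5.4 0 0.1; 0 0 0.08 -0.2 5.4 0 0.1; 0 0 0.08 -0.2 5.4 0 0.1; 0 0 0.08 -0.2 5.4 0 0.1"

```text
time_s: 7.8
eef_pos: [0.6455, 0.0814, 0.1471]
eef_rot: [0.249, 0.563, 0.784, 0.083]
wrist_force: [-4.7, -9.6, 5.5]
opening: 0.157
grasp_force: 58.6
```

>>> servo_tool:
  commands: "0 0 0.08 -0.2 5.4 0 0.1; 0 0 0.08 -0.2 5.4 0 0.1; 0 0 0.08 -0.2 5.4 0 0.1; 0 0 0.08 -0.2 5.4 0 0.1; 0 0 0.08 -0.2 5.4 0 0.1"

```text
time_s: 8.43
eef_pos: [0.6679, 0.0847, 0.1588]
eef_rot: [0.227, 0.708, 0.656, 0.13]
wrist_force: [-8.9, -11.4, 7.5]
opening: 0.156
grasp_force: 58.9
```

```bash
python3 -c "
from h import *;arc()"
```

```text
arc angle 1.3355633266864158 r 0.06537283667696869 n -0.014117314047534786 tool turn [-0.0016 -0.0054  1.3465] [ -8.9091 -11.395    7.4878] F u,y,n [ -0.7107 -13.5189   9.0565] 0.1556614096376455 58.90609578578733 q6 0.2977791164992559
```

>>> servo_tool:
  commands: "0 0 0.08 -0.7 5.3 0 0.1; 0 0 0.08 -0.7 5.3 0 0.1; 0 0 0.08 -0.6 5.3 0 0.1; 0 0 0.08 -0.2 5.3 0 0.1; 0 0 0.08 -0.2 5.3 0 0.1"

```text
time_s: 9.05
eef_pos: [0.6888, 0.0782, 0.1714]
eef_rot: [0.196, 0.824, 0.503, 0.172]
wrist_force: [-10.7, -6.8, 6.7]
opening: 0.154
grasp_force: 59.0
```

>>> servo_tool:
  commands: "0 0 0.04 -0.1 3 0 0.1; 0 0 0 0 2 0 0.1; 0 0 0 0 0 0 0.1"

```text
time_s: 9.43
eef_pos: [0.6906, 0.0771, 0.1724]
eef_rot: [0.191, 0.834, 0.488, 0.174]
wrist_force: [-17.5, -2.8, 7.4]
opening: 0.153
grasp_force: 59.7
```

```bash
python3 -c "
from h import *;arc()"
```

```text
arc angle 1.762883591640382 r 0.06418723038132836 n -0.014259504876951351 tool turn [ 0.002  -0.0003  1.7833] [-17.5222  -2.7765   7.4454] F u,y,n [-10.0637  -7.8306  14.4074] 0.15267255873218064 59.670804393826984 q6 0.6878439455314401
```

The tool is at the open stop, with tangential force rising and cover near 1.8. Release, back off and look at the port.

>>> servo_tool:
  commands: "0 0 0 0 0 0 0.4; 0 0 0 0 0 0 0.4; 0 0 0 0 0 0 0.4; 0 0 0 0 0 -25 0.4; 0 0 0 0 0 -45 0.4"

```text
time_s: 10.05
eef_pos: [0.6591, 0.0876, 0.2332]
eef_rot: [0.191, 0.834, 0.487, 0.176]
wrist_force: [1.0, 0.0, 0.5]
opening: 0.405
grasp_force: 0.0
```

>>> servo_tool:
  commands: "0 0 0 30 0 -50 0.4; 0 0 0 50 0 0 0.4; 0 0 0 20 0 0 0.4; 0 0 0 0 0 0 0.4"

```text
time_s: 10.55
eef_pos: [0.6826, 0.1847, 0.2889]
eef_rot: [0.192, 0.833, 0.488, 0.178]
wrist_force: [0.1, -1.0, 0.3]
opening: 0.402
grasp_force: 0.0
```

Run:
```python
from h import *
D=[([.6096,.0468,.1331],[.261,.212,.941,-.019]),([.6249,.0682,.1379],[.26,.396,.88,.033]),([.6455,.0814,.1471],[.249,.563,.784,.083]),([.6679,.0847,.1588],[.227,.708,.656,.13]),([.6888,.0782,.1714],[.196,.824,.503,.172]),([.6906,.0771,.1724],[.191,.834,.488,.174])]
n,u,y,port,pin=face(-.3,[.633,.028]);A=[];b=[]
for p,q in D:
    ty=Ro.from_quat([q[1],q[2],q[3],q[0]]).as_matrix()[:,1];t=np.array([ty@u,ty@y])
    l=np.array(p)-port;A.append(np.r_[t,1]);b.append(t@[l@u,l@y])
s=np.linalg.lstsq(np.array(A),np.array(b),rcond=None);print("pin (u,y) rel nominal port + const d",s[0],"nominal .06 0; pinest",[( np.array([.599,.05,.143])+.072*(np.cos(.14)*u-np.sin(.14)*y)-port)@e for e in(u,y)])
A2=np.array(A)[:,:2];print(np.linalg.lstsq(A2,np.array(b),rcond=None)[0])
L=[];o=get_obs();print(o["eef_pos"])
for s in("side","top"):
    i=camera(s);c=proj(s,port).astype(int);print(s,c)
    cv2.imwrite(f"pics/{s}3.png",i)
    L.append(cv2.resize(i[c[1]-40:c[1]+40,c[0]-32:c[0]+32],(400,500),interpolation=cv2.INTER_CUBIC))
cv2.imwrite("pics/z3.png",cv2.convertScaleAbs(np.hstack(L),alpha=1.4))
```

```text
pin (u,y) rel nominal port + const d [ 0.0553  0.0025 -0.0011] nominal .06 0; pinest [np.float64(0.05519563653156918), np.float64(0.000922611479892743)]
[0.0542 0.0018]
[0.6826 0.1847 0.2889]
side [280 192]
top [307 152]
```

View pics/z3.png

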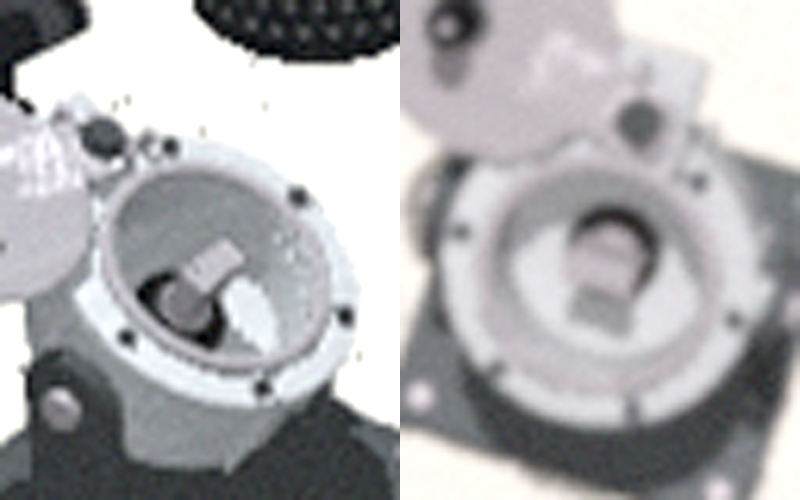

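Port is clear and the tang is visible, its top face at about side-crop (215,263) and top-crop (203,308). The rim centre is around side-crop (215,265) and top-crop (205,280).

Run:
```python
from h import *
n,u,y,port,pin=face(-.3,[.633,.028])
f=lambda p,c:((p[0]+.5)/6.25+c[0]-.5,(p[1]+.5)/6.25+c[1]-.5)
cs=(280-32,192-40);ct=(307-32,152-40)
for nm,a,b in(("tang",(215,263),(203,308)),("rim",(215,265),(203,285)),("pinhead",(103,137),(240,122))):
    X,e=tri(f(a,cs),f(b,ct));l=X-port;print(nm,X,e[0],"u,y,n",l@u,l@y,l@n)
# where do candidates project in the crops
for s in(0.,.007,.014):
    X=port-.005*u+.0015*y+(-.006+s+.0025)*n
    print(s,(proj("side",X)-cs)*6.25,(proj("top",X)-ct)*6.25)
```

```text
tang [0.6112 0.033  0.1242] 0.007484029778447238 u,y,n -0.011090853268688179 -0.0017214615310114998 0.005446146004670145
rim [0.6157 0.0324 0.1232] 0.003334565892678529 u,y,n -0.0077170490201277555 -0.0009407687451724781 0.002337929132804982
pinhead [0.6631 0.0195 0.1612] 0.0015837925864364472 u,y,n 0.05382402376659792 0.000821411091191258 0.010679341931007828
0.0 [205.8134 271.5419] [197.3466 260.0542]
0.007 [213.1368 261.1346] [193.8799 264.8926]
0.014 [220.5262 250.6329] [190.3694 269.7921]
```

Run:
```python
from h import *
n,u,y,port,pin=face(-.3,[.633,.028])
f=lambda p,c:((p[0]+.5)/6.25+c[0]-.5,(p[1]+.5)/6.25+c[1]-.5)
cs=(280-32,192-40);ct=(307-32,152-40)
X,e=tri(f((215,262),cs),f((204,264),ct));l=X-port;print(X,e[0],"u,y,n",l@u,l@y,l@n)
# shaft axis point used: u=-.0055,y=0 rel nominal port
A=port-.0055*u
o=get_obs();print(o["q"])
delta(A+.05*n,toolR(n,u,np.pi/2-np.pi),o)
```

```text
[0.6196 0.0315 0.1242] 0.00020399571290321685 u,y,n -0.003757198405325558 -0.0006011670907419163 0.0012648680554062433
[ 0.2048  0.1717  1.5904 -0.3074  0.9293  0.8455]
turn [ 0.0048 -0.0022 -0.2128] shift now [-179.3581  -60.2759   84.9884] shift after turn [-162.443   -96.365    85.7414]
```

>>> servo_tool:
  commands: "0 0 -0.11 0 0 0 0.32; 0 0 -0.103 0 0 0 0.32; 0 0 0 -40 -24 0 0.32; 0 0 0 -40 -24 0 0.32; 0 0 0 -41 -24 10 0.32"

```text
time_s: 11.28
eef_pos: [0.5908, 0.0828, 0.2434]
eef_rot: [0.21, 0.777, 0.573, 0.156]
wrist_force: [0.5, -0.5, 0.4]
opening: 0.319
grasp_force: 0.0
```

>>> servo_tool:
  commands: "0 0 0 -41 -23 20 0.32; 0 0 0 0 0 28 0.32; 0 0 0 0 0 28 0.32; 0 0 0 0 0 0 0.32; 0 0 0 0 0 0 0.32"

```text
time_s: 11.9
eef_pos: [0.5975, 0.0396, 0.1667]
eef_rot: [0.21, 0.777, 0.573, 0.156]
wrist_force: [-0.7, 0.7, 0.1]
opening: 0.316
grasp_force: 0.0
```

Run:
```python
from h import *
n,u,y,port,pin=face(-.3,[.633,.028]);A=port-.0045*u
o=get_obs();print(o["q"][5],o["opening"]);delta(A+.05*n,toolR(n,u,-np.pi/2),o)
L=[]
for s in("side","top"):
    i=camera(s);c=proj(s,port+.02*n).astype(int);print(s,c)
    L.append(cv2.resize(i[c[1]-40:c[1]+40,c[0]-32:c[0]+32],(400,500),interpolation=cv2.INTER_CUBIC))
cv2.imwrite("pics/z4.png",cv2.convertScaleAbs(np.hstack(L),alpha=1.4))
```

```text
0.36974829284070476 0.3162466728138947
turn [ 0.0062 -0.0019 -0.0008] shift now [-0.6062 -1.6158 -0.2277] shift after turn [-0.6053 -1.6177 -0.2166]
side [283 187]
top [305 154]
```

View pics/z4.png

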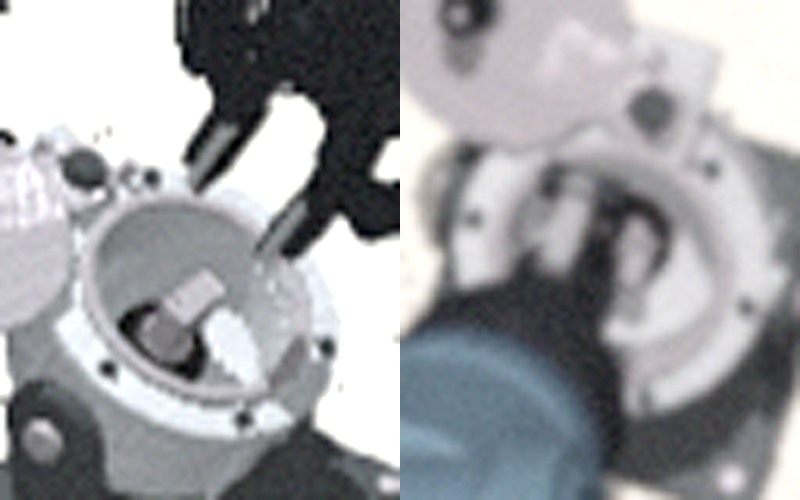

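Fingers straddle the tang axis, tips around side-crop (200,185) and (265,250), tang at (195,290). Descending.

>>> servo_tool:
  commands: "0.006 -0.002 0 -0.6 -1.6 10 0.32; 0 0 0 0 0 18 0.32; 0 0 0 0 0 18 0.32; 0 0 0 0 0 14 0.32; 0 0 0 0 0 7 0.32"

```text
time_s: 12.62
eef_pos: [0.6282, 0.03, 0.1064]
eef_rot: [0.208, 0.778, 0.573, 0.153]
wrist_force: [-0.8, 0.3, -0.3]
opening: 0.317
grasp_force: 0.0
```

>>> servo_tool:
  commands: "0 0 0 0 0 6 0.32; 0 0 0 0 0 0 0.32; 0 0 0 0 0 0 0.05; 0 0 0 0 0 0 0.05; 0 0 0 0 0 0 0.05"

```text
time_s: 13.25
eef_pos: [0.6289, 0.0298, 0.1006]
eef_rot: [0.207, 0.778, 0.574, 0.152]
wrist_force: [-4.5, 2.8, -3.1]
opening: 0.125
grasp_force: 60.6
```

```bash
cat >> h.py <<'E'
def rep():
    n,u,y,port,pin=face(-.3,[.633,.028]);o=get_obs();l=o["eef_pos"]-port
    print("t",o["time_s"],"u,y,n",l@np.c_[u,y,n],"F u,y,n",o["wrist_force"]@np.c_[u,y,n],o["opening"],o["grasp_force"])
E
python3 -c "
from h import *;rep()"
```

```text
t 13.25 u,y,n [-0.0074  0.0005 -0.0239] F u,y,n [-5.9649  1.3678 -0.1303] 0.12510825243575058 60.56437432765961
```

Tang gripped. Pulling out.

>>> servo_tool:
  commands: "0 0 0 0 -1 -2 0.05; 0 0 0 0 0 -2 0.05; 0 0 0 0 0 -2 0.05; 0 0 0 0 0 -2 0.05; 0 0 0 0 0 0 0.05"

```text
time_s: 13.88
eef_pos: [0.625, 0.031, 0.1077]
eef_rot: [0.207, 0.778, 0.573, 0.153]
wrist_force: [-5.4, 4.4, -6.0]
opening: 0.126
grasp_force: 60.2
```

```bash
python3 -c "
from h import *;rep()"
```

```text
t 13.875 u,y,n [-0.0074  0.0005 -0.0158] F u,y,n [-8.627   2.6442 -1.9813] 0.12580691964139756 60.24540603160858
```

>>> servo_tool:
  commands: "0 0 0 0 0 -2 0.05; 0 0 0 0 0 -1.5 0.05; 0 0 0 0 0 0 0.05"

```text
time_s: 14.25
eef_pos: [0.6235, 0.0314, 0.1104]
eef_rot: [0.207, 0.778, 0.573, 0.153]
wrist_force: [-3.4, 4.9, -10.5]
opening: 0.123
grasp_force: 61.0
```

```bash
python3 -c "
from h import *;rep()"
```

```text
t 14.25 u,y,n [-0.0073  0.0005 -0.0126] F u,y,n [-9.2616  3.6974 -6.722 ] 0.12314925370784015 60.95802426338196
```

Not yet clearly at the stop. Pull a bit more and watch the force.

>>> servo_tool:
  commands: "0 0 0 0 0 -1 0.05; 0 0 0 0 0 -1 0.05; 0 0 0 0 0 0 0.05"

```text
time_s: 14.62
eef_pos: [0.6233, 0.0314, 0.1106]
eef_rot: [0.207, 0.778, 0.573, 0.153]
wrist_force: [18.8, 2.8, -35.6]
opening: 0.125
grasp_force: 59.6
```

```bash
python3 -c "
from h import *;rep()"
```

```text
t 14.625 u,y,n [-0.0074  0.0004 -0.0124] F u,y,n [ -2.9683   8.242  -39.4055] 0.12535904676873727 59.63757634162903
```

Hard stop at n=-12.4 mm, with 39 N of pull. Now push home, 14 mm.

>>> servo_tool:
  commands: "0 0 0 0 0 4 0.05; 0 0 0 0 0 4 0.05; 0 0 0 0 0 4 0.05; 0 0 0 0 0 3 0.05; 0 0 0 0 0 0 0.05"

```text
time_s: 15.25
eef_pos: [0.6297, 0.0295, 0.0994]
eef_rot: [0.207, 0.778, 0.573, 0.153]
wrist_force: [-5.1, 5.0, -8.6]
opening: 0.126
grasp_force: 65.0
```

>>> servo_tool:
  commands: "0 0 0 0 0 1 0.05; 0 0 0 0 0 1 0.05; 0 0 0 0 0 0 0.05"

```text
time_s: 15.62
eef_pos: [0.6303, 0.0293, 0.0982]
eef_rot: [0.207, 0.778, 0.574, 0.152]
wrist_force: [-13.8, 5.9, 1.1]
opening: 0.126
grasp_force: 66.9
```

```bash
python3 -c "
from h import *;rep()"
```

```text
t 15.625 u,y,n [-0.0073  0.0005 -0.0267] F u,y,n [-12.4038   1.5352   8.4507] 0.12568686315636318 66.85675263404846
```

>>> servo_tool:
  commands: "0 0 0 0 0 1 0.05; 0 0 0 0 0 1 0.05; 0 0 0 0 0 0 0.05"

```text
time_s: 16.0
eef_pos: [0.6305, 0.0294, 0.0981]
eef_rot: [0.207, 0.778, 0.574, 0.152]
wrist_force: [-36.1, 7.7, 24.3]
opening: 0.127
grasp_force: 71.5
```

```bash
python3 -c "
from h import *;rep()"
```

```text
t 16.0 u,y,n [-0.0072  0.0006 -0.0269] F u,y,n [-19.6605  -3.3138  39.3726] 0.12674005538286615 71.54754638671875
```

Shaft is home: 14.5 mm of travel, hard stop with 39 N. Release and retreat.

>>> servo_tool:
  commands: "0 0 0 0 0 -1.5 0.3; 0 0 0 0 0 0 0.3; 0 0 0 0 0 0 0.3; 0 0 0 0 0 -15 0.3; 0 0 0 0 0 -25 0.3"

```text
time_s: 16.62
eef_pos: [0.6132, 0.0342, 0.1328]
eef_rot: [0.208, 0.778, 0.573, 0.153]
wrist_force: [-0.3, -0.2, -0.1]
opening: 0.301
grasp_force: 0.0
```

>>> servo_tool:
  commands: "0 0 0 0 0 -45 0.45; 0 0 0 0 0 -30 0.45; 0 0 0 0 0 0 0.45; 0 0 0 0 0 0 0.45"

```text
time_s: 17.12
eef_pos: [0.5775, 0.0455, 0.1974]
eef_rot: [0.208, 0.778, 0.573, 0.154]
wrist_force: [-1.4, 0.3, -1.0]
opening: 0.453
grasp_force: 0.0
```

Run:
```python
from h import *
rep();n,u,y,port,pin=face(-.3,[.633,.028]);o=get_obs()
R=toolR(n,u,1.785-np.pi);delta(np.array([.6906,.0771,.1724])+.006*R[:,0]+.06*n,R,o)
L=[]
for s in("side","top"):
    i=camera(s);c=proj(s,port+.02*n).astype(int)
    L.append(cv2.resize(i[c[1]-40:c[1]+40,c[0]-50:c[0]+14],(400,500),interpolation=cv2.INTER_CUBIC))
cv2.imwrite("pics/z5.png",cv2.convertScaleAbs(np.hstack(L),alpha=1.4))
```

```text
t 17.125 u,y,n [-0.0055  0.0003  0.0868] F u,y,n [-1.7211 -0.1644 -0.1452] 0.453357797201479 0.0
turn [ 0.     -0.0001  0.2137] shift now [69.517  74.2237 11.0517] shift after turn [83.6776 57.7929 11.0429]
```

View pics/z5.png

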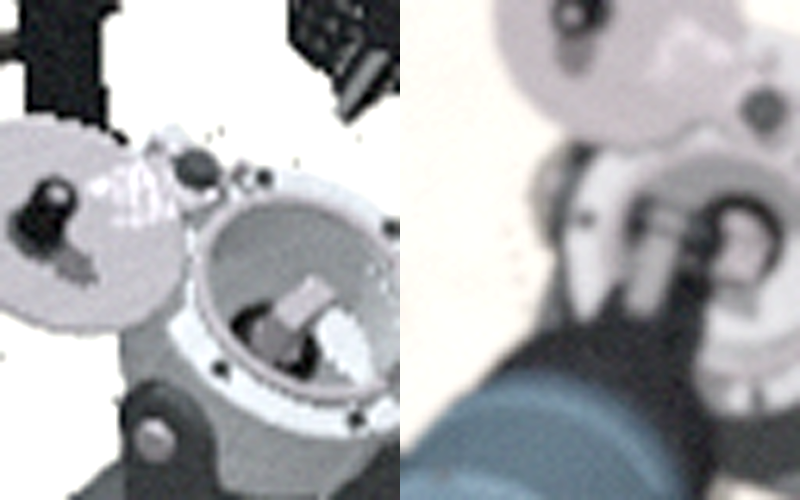

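Cover is still open, with the knob at side-crop (45,200). The shaft is lower in the well. Moving back to the knob.

>>> servo_tool:
  commands: "0 0 0.107 0 0 0 0.45; 0 0 0.107 0 0 0 0.45; 0 0 0 28 19 0 0.45; 0 0 0 28 19 0 0.45; 0 0 0 28 20 11 0.45"

```text
time_s: 17.85
eef_pos: [0.666, 0.092, 0.225]
eef_rot: [0.191, 0.834, 0.487, 0.175]
wrist_force: [-0.5, -0.8, -0.3]
opening: 0.45
grasp_force: 0.0
```

>>> servo_tool:
  commands: "0 0 0 0 0 20 0.45; 0 0 0 0 0 20 0.45; 0 0 0 0 0 0 0.45; 0 0 0 0 0 0 0.45"

```text
time_s: 18.35
eef_pos: [0.6837, 0.0856, 0.1904]
eef_rot: [0.19, 0.834, 0.487, 0.175]
wrist_force: [-0.1, 0.4, 1.1]
opening: 0.449
grasp_force: 0.0
```

Run:
```python
from h import *
rep();n,u,y,port,pin=face(-.3,[.633,.028]);o=get_obs()
R=toolR(n,u,1.785-np.pi);delta(np.array([.6906,.0771,.1724])+.006*R[:,0],R,o)
```

```text
t 18.35 u,y,n [0.0686 0.0701 0.0359] F u,y,n [0.3503 0.3816 1.0395] 0.44895927905249006 0.0
turn [-0.0009  0.0004 -0.0001] shift now [-0.2308  0.2026 20.1278] shift after turn [-0.238   0.1845 20.1279]
```

>>> servo_tool:
  commands: "0 0 0 0 0 14 0.45; 0 0 0 0 0 6 0.45; 0 0 0 0 0 0 0.1; 0 0 0 0 0 0 0.1; 0 0 0 0 0 0 0.1"

```text
time_s: 18.98
eef_pos: [0.6932, 0.0828, 0.1733]
eef_rot: [0.19, 0.834, 0.487, 0.175]
wrist_force: [1.0, -1.9, -1.7]
opening: 0.158
grasp_force: 58.5
```

>>> servo_tool:
  commands: "0 0 0 0 0 0 0.1; 0 0 -0.08 -0.2 -5.6 0 0.1; 0 0 -0.08 -0.2 -5.6 0 0.1; 0 0 -0.08 -0.2 -5.6 0 0.1; 0 0 -0.08 -0.2 -5.6 0 0.1"

```text
time_s: 19.6
eef_pos: [0.6752, 0.09, 0.1622]
eef_rot: [0.216, 0.745, 0.615, 0.142]
wrist_force: [1.0, -0.7, -1.9]
opening: 0.157
grasp_force: 59.0
```

```bash
python3 -c "
from h import *;rep();arc()"
```

```text
t 19.6 u,y,n [0.0463 0.0717 0.0162] F u,y,n [-0.0094 -0.3476 -2.2212] 0.15651371953385151 58.958804517560566
arc angle 1.4463480412831151 r 0.07130417457877174 n -0.013844035759993231 tool turn [-0.0003  0.0005  1.4627] [ 0.9505 -0.6578 -1.9284] F u,y,n [-0.0094 -0.3476 -2.2212] 0.15651371953385151 58.958804517560566 q6 0.412082733127536
```

Very little force. Continue the swing.

>>> servo_tool:
  commands: "0 0 -0.08 -0.2 -5.6 0 0.1; 0 0 -0.08 -0.2 -5.6 0 0.1; 0 0 -0.08 -0.2 -5.6 0 0.1; 0 0 -0.08 -0.2 -5.6 0 0.1; 0 0 -0.08 -0.2 -5.6 0 0.1"

```text
time_s: 20.23
eef_pos: [0.6505, 0.0893, 0.1487]
eef_rot: [0.24, 0.608, 0.75, 0.097]
wrist_force: [1.4, 0.8, -4.2]
opening: 0.155
grasp_force: 59.0
```

>>> servo_tool:
  commands: "0 0 -0.08 -0.2 -5.6 0 0.1; 0 0 -0.08 -0.2 -5.6 0 0.1; 0 0 -0.08 -0.2 -5.6 0 0.1; 0 0 -0.08 -0.2 -5.6 0 0.1; 0 0 -0.08 -0.2 -5.6 0 0.1"

```text
time_s: 20.85
eef_pos: [0.627, 0.0777, 0.1377]
eef_rot: [0.254, 0.447, 0.856, 0.047]
wrist_force: [-1.2, 3.1, -3.6]
opening: 0.158
grasp_force: 59.1
```

```bash
python3 -c "
from h import *;arc()"
```

```text
arc angle 0.65881738815906 r 0.07315660279270107 n -0.013904512495596343 tool turn [-0.0001  0.0021  0.6626] [-1.1873  3.0955 -3.5966] F u,y,n [-3.5729  2.6064 -2.0902] 0.15819882819008615 59.11976645364419 q6 -0.3875564493843987
```

>>> servo_tool:
  commands: "0 0 -0.08 -0.2 -5.6 0 0.1; 0 0 -0.08 -0.2 -5.6 0 0.1; 0 0 -0.08 -0.2 -5.6 0 0.1; 0 0 -0.08 -0.2 -5.6 0 0.1; 0 0 -0.08 -0.2 -5.6 0 0.1"

```text
time_s: 21.48
eef_pos: [0.6087, 0.0571, 0.131]
eef_rot: [0.257, 0.268, 0.928, -0.005]
wrist_force: [-3.5, 1.6, -3.3]
opening: 0.152
grasp_force: 59.3
```

>>> servo_tool:
  commands: "0 0 -0.08 -0.2 -5.6 0 0.1; 0 0 -0.08 -0.2 -5.6 0 0.1; 0 0 -0.08 -0.2 -5.6 0 0.1; 0 0 0 0 0 0 0.1"

```text
time_s: 21.98
eef_pos: [0.6013, 0.0413, 0.1296]
eef_rot: [0.254, 0.156, 0.954, -0.036]
wrist_force: [-5.0, 0.8, -1.3]
opening: 0.156
grasp_force: 59.5
```

```bash
python3 -c "
from h import *;arc()"
```

```text
arc angle 0.033434554717788785 r 0.07390726303972885 n -0.01402214692966557 tool turn [0.0009 0.0042 0.0243] [-5.0171  0.752  -1.2536] F u,y,n [-4.9702 -0.7642  1.422 ] 0.15614851099890945 59.5331848540809 q6 -1.1388225844166748
```

Push on gently to the closed stop.

>>> servo_tool:
  commands: "0 0 -0.03 0 -2 0 0.1; 0 0 -0.02 0 -2 0 0.1; 0 0 0 0 -1 0 0.1; 0 0 0 0 0 0 0.1"

```text
time_s: 22.48
eef_pos: [0.6004, 0.0384, 0.1296]
eef_rot: [0.254, 0.132, 0.957, -0.041]
wrist_force: [-2.1, 9.0, -4.0]
opening: 0.158
grasp_force: 59.3
```

```bash
python3 -c "
from h import *;arc()"
```

```text
arc angle -0.008610470501934631 r 0.07387875657855977 n -0.013944702860782797 tool turn [-0.0021  0.0032 -0.0246] [-2.1055  9.035  -4.0158] F u,y,n [-6.0622  8.0092 -1.137 ] 0.15831021848738885 59.28055266151205 q6 -1.2057684078930704
```

>>> servo_tool:
  commands: "0 0 0 0 -1 0 0.1; 0 0 0 0 -1 0 0.1; 0 0 0 0 0 0 0.1"

```text
time_s: 22.85
eef_pos: [0.6003, 0.0381, 0.1297]
eef_rot: [0.255, 0.132, 0.957, -0.039]
wrist_force: [2.8, 17.7, -6.9]
opening: 0.158
grasp_force: 59.1
```

```bash
python3 -c "
from h import *;arc()"
```

```text
arc angle -0.012200037554977252 r 0.07386923528101824 n -0.013895772871623793 tool turn [-0.0047  0.0023 -0.0245] [ 2.7938 17.7028 -6.9379] F u,y,n [-5.6881 17.7378 -4.7271] 0.15755651912443563 59.07679239527283 q6 -1.213123687856443
```

Hard closed stop: the force doubled with no motion. Release and retreat.

>>> servo_tool:
  commands: "0 0 0 0 1 0 0.1; 0 0 0 0 0 0 0.4; 0 0 0 0 0 0 0.4; 0 0 0 0 0 0 0.4; 0 0 0 0 0 -25 0.4"

```text
time_s: 23.48
eef_pos: [0.5889, 0.0386, 0.1514]
eef_rot: [0.254, 0.133, 0.957, -0.042]
wrist_force: [-0.5, 0.9, 0.1]
opening: 0.402
grasp_force: 0.0
```

>>> servo_tool:
  commands: "0 0 0 0 0 -40 0.4; 0 0 0 0 0 -40 0.4; 0 0 0 0 0 0 0.4; 0 0 0 0 0 0 0.4"

```text
time_s: 23.98
eef_pos: [0.5514, 0.0508, 0.2217]
eef_rot: [0.255, 0.133, 0.957, -0.042]
wrist_force: [0.1, -0.1, -0.6]
opening: 0.397
grasp_force: 0.0
```

Run:
```python
from h import *
rep();n,u,y,port,pin=face(-.3,[.633,.028])
L=[]
for s in("side","top"):
    i=camera(s);c=proj(s,port+.01*n).astype(int)
    L.append(cv2.resize(i[c[1]-50:c[1]+50,c[0]-40:c[0]+40],(400,500),interpolation=cv2.INTER_CUBIC))
cv2.imwrite("pics/z6.png",cv2.convertScaleAbs(np.hstack(L),alpha=1.3))
```

```text
t 23.975 u,y,n [-0.0163 -0.0024  0.1211] F u,y,n [-0.1916 -0.066  -0.6052] 0.39709172656180997 0.0
```

View pics/z6.png

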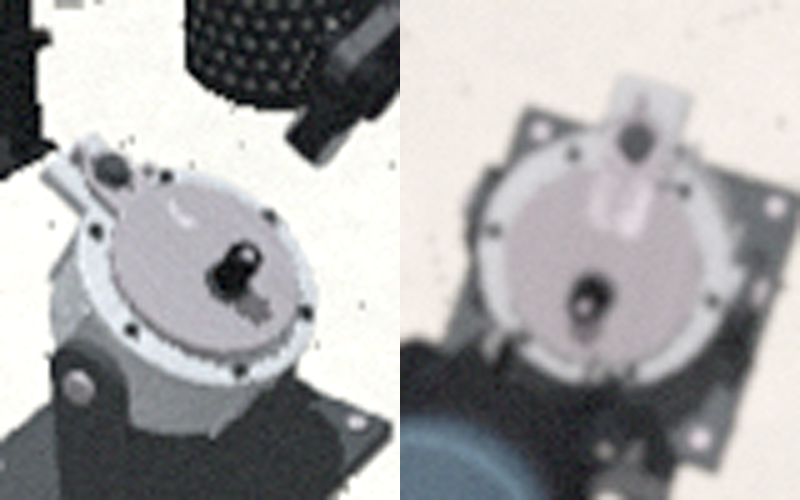

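The cover is concentric over the port, with the knob at side-crop (245,255) and top-crop (185,300). The gripper is clear, so I'm handing in.

```bash
python3 -c "
from bench import *
print(hand_in())"
```

```text
the job is handed in; nothing more can be done
None
```

I opened the cover to its stop, pulled the shaft out to its outer stop, pushed it home (about 14.5 mm measured travel), closed the cover to its stop, and handed in at about 24 s with the gripper clear; no verdict came back, and I did not re-check the loose things' positions afterwards.

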